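# Clear wrongly packed padlocks out of a case

## Task

The case on the sloping stand should be packed with blue padlocks in the row by the hinge (blue strips) and yellow padlocks in the row by the handle (yellow strips). Swing the clear lid right back to its stop, take out each padlock whose colour does not belong in its row and push it through the sprung flap of the red return box, so that the flap shuts behind it. Leave the lid open and the rightly packed padlocks in their slots, and do not disturb the bottle, the stack of plates or the marker pen.

Things in the scene. Friction and masses are not known exactly. Their poses are not given: they have to be found in the camera images.
- case: Black packing case fixed on a sloping stand. Origin: on the bench under the tray's centre; x points from the handle side to the hinge, y along the hinge, z up. The foam tray (165 mm along the slope, 236 mm along y) rises 30 degrees towards +x: up-slope u = (0.866, 0, 0.5), tray normal n = (-0.5, 0, 0.866). Padlocks pull out along n only, so lean the tool by 30 degrees.
- tray (a point): Centre of the tray's top plane, 93 mm above the bench; the tray is flush with the case's rim. Slots hold a padlock's lower 46 mm with 1.3 mm play each side, so their tops may sit 3 mm down-slope. Beside a padlock there is 14 mm to the next one in its row and 55 mm to the other row.
- hinge_row (a point): Middle of the row of four slots by the hinge (blue strips: for blue padlocks), on the tray's top plane, 27.5 mm up-slope of the tray's centre. Its slots lie at y = -78, -26, 26 and 78 mm from here.
- handle_row (a point): Middle of the row of four slots by the handle (yellow strips: for yellow padlocks), on the tray's top plane, 47.5 mm down-slope of the tray's centre. Its slots lie at y = -78, -26, 26 and 78 mm from here.
- case_lid (a joint): Angle of the case's clear lid, a dome 42 mm deep: 0 shut, 2.2 rad fully back at its stop. Let go below about 1.7 it falls shut; beyond about 1.95 it falls back on its stop by itself. At the stop it leans 6 degrees back from vertical. Takes under 3 N at the handle.
- case_lid_handle (a point): Middle of the lid's handle: a round black bar 10 mm thick, 90 mm long along the case's y, 34 mm in front of the lid's front wall and 20 mm above the rim's plane (measured along n); 29 mm clear between bar and wall. With the lid shut it is 52 mm above the bench. Moves with the lid.
- case_lid_hinge (a point): Middle of the lid's hinge line (along the case's y), 134 mm above the bench; the handle turns about it at a radius of 200 mm.
- return_box: Red sheet-steel return box with a desk-shaped hood, fixed: 200 mm deep (x) x 170 mm wide (y), 95 mm high in front and 185 mm at the back. Origin: centre of its underside; x points away from its low front, z up. Its sloping face rises 30 degrees towards +x and holds the yellow-edged opening.
- opening (a point): Centre of the opening in the sloping face, 140 mm above the bench. The opening is 84 mm along the slope x 130 mm along y, filled by the black flap. The way in is along (0.5, 0, -0.866) in the box's axes; along it the floor is 155 mm below this point.
- return_flap (a joint): Angle of the black flap, hinged on the upper edge of the opening: 0 shut; it swings inwards only, to 1.4 rad at most, and a light spring (about 1.5 to 3 N at its middle) shuts it again.
- blue_1_center (a point): Blue padlock, 38 mm wide (y), 20 mm thick, 76 mm long: 50 mm body, under it a 26 mm steel shackle (6 mm bar). Stands shackle down in a slot, the body's top 30 mm clear of the tray, leaning with the tray. Point: its centre, 38 mm below its top along n. At the start its axes read as the case's (z vertical, not along the lock). 90 to 160 g.
- blue_2_center (a point): Blue padlock, 38 mm wide (y), 20 mm thick, 76 mm long: 50 mm body, under it a 26 mm steel shackle (6 mm bar). Stands shackle down in a slot, the body's top 30 mm clear of the tray, leaning with the tray. Point: its centre, 38 mm below its top along n. At the start its axes read as the case's (z vertical, not along the lock). 90 to 160 g.
- yellow_3_center (a point): Yellow padlock, 38 mm wide (y), 20 mm thick, 76 mm long: 50 mm body, under it a 26 mm steel shackle (6 mm bar). Stands shackle down in a slot, the body's top 30 mm clear of the tray, leaning with the tray. Point: its centre, 38 mm below its top along n. At the start its axes read as the case's (z vertical, not along the lock). 90 to 160 g.
- red_1_center (a point): Red padlock, 38 mm wide (y), 20 mm thick, 76 mm long: 50 mm body, under it a 26 mm steel shackle (6 mm bar). Stands shackle down in a slot, the body's top 30 mm clear of the tray, leaning with the tray. Point: its centre, 38 mm below its top along n. At the start its axes read as the case's (z vertical, not along the lock). 90 to 160 g.
- yellow_1_center (a point): Yellow padlock, 38 mm wide (y), 20 mm thick, 76 mm long: 50 mm body, under it a 26 mm steel shackle (6 mm bar). Stands shackle down in a slot, the body's top 30 mm clear of the tray, leaning with the tray. Point: its centre, 38 mm below its top along n. At the start its axes read as the case's (z vertical, not along the lock). 90 to 160 g.
- yellow_2_center (a point): Yellow padlock, 38 mm wide (y), 20 mm thick, 76 mm long: 50 mm body, under it a 26 mm steel shackle (6 mm bar). Stands shackle down in a slot, the body's top 30 mm clear of the tray, leaning with the tray. Point: its centre, 38 mm below its top along n. At the start its axes read as the case's (z vertical, not along the lock). 90 to 160 g.
- yellow_4_center (a point): Yellow padlock, 38 mm wide (y), 20 mm thick, 76 mm long: 50 mm body, under it a 26 mm steel shackle (6 mm bar). Stands shackle down in a slot, the body's top 30 mm clear of the tray, leaning with the tray. Point: its centre, 38 mm below its top along n. At the start its axes read as the case's (z vertical, not along the lock). 90 to 160 g.
- yellow_5_center (a point): Yellow padlock, 38 mm wide (y), 20 mm thick, 76 mm long: 50 mm body, under it a 26 mm steel shackle (6 mm bar). Stands shackle down in a slot, the body's top 30 mm clear of the tray, leaning with the tray. Point: its centre, 38 mm below its top along n. At the start its axes read as the case's (z vertical, not along the lock). 90 to 160 g.
- bottle_center (a point): Water bottle standing on the bench, 60 mm across, 165 mm high; the point is half-way up. Bystander.
- plates_center (a point): Stack of blank metal nameplates, 54 x 86 mm (x, y), 30 mm high; the point is its centre. Bystander.
- marker_center (a point): Black marker pen lying on the bench, 125 mm long (x), 16 mm thick; the point is its middle. Bystander.

How it is judged (in metres and radians):
On the way, in this order (a step that is already met when the one before it is completed fails the run):
1. the lid is swung right back (value of joint case_lid above 2.1 rad), for 0.2 s.
2. every wrongly packed padlock lies in the return box with the flap shut behind it (x of yellow_3_center in the frame of return_box between -0.095 and 0.095 m and y of yellow_3_center in the frame of return_box between -0.083 and 0.083 m and z of yellow_3_center in the frame of return_box between 0 and 0.085 m and x of red_1_center in the frame of return_box between -0.095 and 0.095 m and y of red_1_center in the frame of return_box between -0.083 and 0.083 m and z of red_1_center in the frame of return_box between 0 and 0.085 m and value of joint return_flap below 0.08 rad), for 0.2 s.
At the end, for the whole second after the job is handed in: Both padlocks that did not match their row lie inside the return box (centres under 85 mm high), its flap shut (under 0.08 rad); the lid is open (over 2.0 rad); the other six stand in their slots within 10 mm of where they started; bottle, plates and marker within 20 mm of theirs (all of step 2 and value of joint case_lid above 2 rad and distance of each of blue_1_center, blue_2_center, yellow_1_center, yellow_2_center, yellow_4_center, yellow_5_center from where it was at the start of the episode below 0.01 m); the robot touches nothing.
It fails at once if a rightly packed padlock is pulled out of its slot (25 mm) (distance of any of blue_1_center, blue_2_center, yellow_1_center, yellow_2_center, yellow_4_center, yellow_5_center from where it was at the start of the episode above 0.025 m).
It fails at once if the bottle, the plates or the marker is shifted by 20 mm or the bottle tipped (distance of any of bottle_center, plates_center, marker_center from where it was at the start of the episode above 0.02 m or angle between bottle_center's own z axis and vertical above 0.25 rad).
It also fails if it takes over 72 s, if anything falls off the work surface, if the arm or the gripper's body presses on something with over 40 N, if the wrist force passes 120 N, or if a joint passes its speed limit or range.

## Robot

A 6-joint arm with a two-finger parallel gripper is mounted at the origin on the work surface. World frame = base frame: x ahead of the robot, y to its left, z up, the work surface at z = 0. Lengths are in m, angles in degrees, forces in N, time in s.
With the tool pointing down it reaches from about 0.2 to 0.875 m from the base axis. Payload 3.4 kg.
Tool frame: the origin (TCP) lies midway between the tips of the shut fingers; the grasp point (between the pads) lies 19 mm behind it; x points along the fingers, y is the direction in which the jaws open and shut, and the axes are right-handed (so a half turn about x gives the same grasp; the last joint's range is limited). The gripper opens to 94 mm and grips with 3 to 60 N. Pads are 16 mm wide; open, the fingers measure 119 mm over their backs; the gripper's body (75 mm by 177 mm) begins 78 mm behind the grasp point.
Start: joints at [59.473, 15.808, 86.224, -0, 77.962, -6.933], TCP at [0.23, 0.527, 0.205] pointing down, gripper open.
Joint ranges: [-165.64, 165.64], [-43.16, 119.46], [12.63, 154.43], [-67.54, 247.53], [6.08, 155.33], [-154.97, 154.97]. Speed limits (degrees/s): [147.25, 147.25, 180, 180, 180, 180].

## Interface

Orientations are given as a 3x3 rotation matrix whose columns are the frame's x, y, z axes.
In Python, from bench import * gives the robot as it stands.
- The arm moves only by the tool arm_command, never from a script. Its argument "series" is a list of rows, each an object with "offset": the shift along the tool's x, y, z in mm, a list of three; "spin": the turn about the tool's x in degrees; "fingers": the finger opening in mm, from 0 to 94. A call has 1 to 5 rows; each row is the pose to reach, as a shift and turn from the pose commanded when the call began, along the tool's axes at that moment; what a row does not reach only later rows make up. A row lasts 1/12 s, in which the tool goes at most 41.7 mm and 7.16 degrees, less where a joint would pass 70% of its speed; a pose out of reach is approached as far as the arm can. A call with a gripper value outside its range is refused whole. The fingers move at their own pace and stop on an object; the grip force is fixed at half the most. Time passes only in rows, so rows that repeat a pose let the fingers close. It gives the time, the measured TCP pose, the force and the opening at its end, in the units of the state.
- state(): the state, without advancing time (a new reading comes with each control period).
- get_image(name): name is "side" or "top" or "wrist"; returns a dict with "img" (480x640x3 uint8, red, green, blue), "K" (3x3 intrinsics, pixels), "k1" (the pictures are not rectified: a ray, as slopes to the right and down, at radius r is drawn at 1 + k1 r^2 times it, then the intrinsics apply), "rvec" (rotation vector, rad) and "tvec" (3), from world to camera coordinates, as OpenCV has them. Camera axes: x right, y down, z forward; pixel columns grow to the right and rows downward; lengths in m; the calibration is good to about 2 mm. A picture is of the moment at which its call begins. There is no depth.
- sign_off(): hands the job in, once; it reports no verdict.
Trained networks look in a picture, given as the dict that the camera call returned (one of the last four; its "shot" number tells which), for a name from the list of things; names that differ only in an ending like _2 or _b are one class to them, and where a whole thing is asked for, a point or a joint stands for the part that bears it (a point fixed in the world has none). Each returns a list of dicts, best first, with "conf" (0 to 1); they miss things now and then, are a little off and sometimes report something else, mostly with a low value. They report only what shows in the picture. A call takes as long as a camera call.
- look_for(label, picture): "uv" ([column, row] in pixels, amid what is visible of it).
The state is a dict: "t": time; "joint_positions": joint angles; "qd": joint speeds; "tau": joint torques, N m; "eef_pos": TCP position; "tool_rot": TCP orientation; "force": force on the tool from outside, world axes, zero at the start; "moment": the same for the moment, N m; "gripper_width": finger opening in m.
Only numpy, scipy, OpenCV 4.12 (cv2) and the standard library are available. Lean on these libraries where they do the work, as an engineer would, in place of code of your own. Each camera call takes 0.05 s, during which the arm holds its last target. There are 200 camera calls.

## Working session

There is one attempt and no reset: what is moved stays moved. The work goes in short steps, Python scripts to look and compute and a tool call to move; the robot and the scene stay as the last step left them, time stands still between calls to the robot, and variables do not carry over. Pictures are saved under pics/ and viewed, about 8 in all and at most 12, crops included, and the job is handed in when it is done.

Besides the shell and the picture viewer there is one more tool, called after "Emit:" as a command line: name --argument value ..., lists and objects as JSON in quotes. arm_command: Moves the arm, as the interface text tells. Its arguments: {"type":"object","properties":{"series":{"type":"array","items":{"type":"object","properties":{"offset":{"type":"array","items":{"type":"number"}},"spin":{"type":"number"},"fingers":{"type":"number"}}}}},"required":["series"]}

```bash
mkdir -p pics; ls; cat > h.py <<'E'
from bench import *
import numpy as np, cv2
def save(p,n): cv2.imwrite('pics/'+n,p['img'][:,:,::-1])
def cam(p):
    R,_=cv2.Rodrigues(np.array(p['rvec'],float)); return R,np.array(p['tvec'],float).ravel()
def ray(p,uv):
    K=np.array(p['K'],float); d=np.array([p['k1'],0,0,0],float)
    x=cv2.undistortPoints(np.array([[uv]],float),K,d)[0,0]
    R,t=cam(p); return -R.T@t, R.T@np.array([x[0],x[1],1])
def atz(p,uv,z):
    c,d=ray(p,uv); return c+d*(z-c[2])/d[2]
def proj(p,X):
    return cv2.projectPoints(np.atleast_2d(X).astype(float),np.array(p['rvec'],float),np.array(p['tvec'],float),np.array(p['K'],float),np.array([p['k1'],0,0,0],float))[0][:,0]
def tri(obs):
    A=np.zeros((3,3));b=np.zeros(3)
    for p,uv in obs:
        c,d=ray(p,uv);d=d/np.linalg.norm(d);M=np.eye(3)-np.outer(d,d);A+=M;b+=M@c
    return np.linalg.solve(A,b)
E
cat > a.py <<'E'
from h import *
np.set_printoptions(precision=4,suppress=True)
s=state();print(s['t'],s['eef_pos'],s['tool_rot'],s['gripper_width'])
for n in('top','side'):
    p=get_image(n);save(p,n+'0.png');R,t=cam(p);print(n,'cam',-R.T@t,'fwd',R[2],p['K'][0][0],p['k1'])
    for l in('case','case_lid_handle','case_lid_hinge','return_box','opening','blue_1_center','yellow_1_center','red_1_center','bottle_center','plates_center','marker_center'):
        print(l,[(np.round(d['uv'],1).tolist(),round(d['conf'],2)) for d in look_for(l,p)])
E
python3 a.py
```

```text
pics
0.0 [0.2299 0.5264 0.2046] [[-0.0009  0.4002  0.9164]
 [-0.0016  0.9164 -0.4002]
 [-1.     -0.0018 -0.0002]] 0.09362345035144834
top cam [ 0.4529 -0.0241  0.9113] fwd [ 0.1179  0.0387 -0.9923] 437.7614495193323 -0.10169151580792163
case [([209.8, 259.4], 0.83)]
case_lid_handle [([206.6, 264.1], 0.87)]
case_lid_hinge [([207.1, 263.2], 0.62)]
return_box [([435.1, 249.4], 0.64)]
opening [([438.9, 247.1], 0.8)]
blue_1_center [([331.9, 295.1], 0.44)]
yellow_1_center [([208.7, 263.0], 0.6)]
red_1_center []
bottle_center [([332.5, 294.4], 0.68), ([208.8, 262.8], 0.3)]
plates_center [([318.7, 171.8], 0.72)]
marker_center [([321.1, 171.4], 0.68), ([322.9, 230.3], 0.59)]
side cam [ 0.3997 -0.6085  0.825 ] fwd [ 0.1543  0.6547 -0.74  ] 529.9754660533237 -0.011685311142346996
case [([298.5, 195.8], 0.85)]
case_lid_handle [([291.1, 186.3], 0.61)]
case_lid_hinge [([293.9, 185.2], 0.78)]
return_box [([363.4, 366.4], 0.93), ([302.0, 194.3], 0.42)]
opening [([369.2, 367.1], 0.84)]
blue_1_center [([298.0, 197.3], 0.55), ([290.0, 184.0], 0.46), ([285.1, 282.9], 0.4), ([366.0, 371.8], 0.19)]
yellow_1_center []
red_1_center []
bottle_center [([286.4, 286.0], 0.97), ([348.0, 289.1], 0.24)]
plates_center [([413.2, 272.5], 0.73)]
marker_center [([342.8, 288.4], 0.75)]
```

View pics/top0.png

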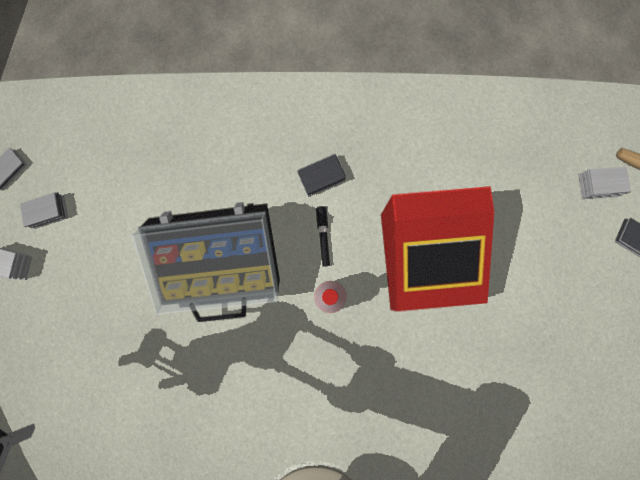

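View pics/side0.png

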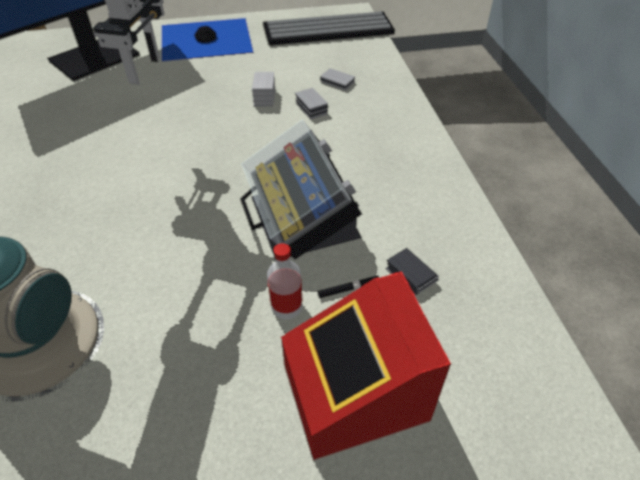

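The top view shows a case at about (207,260), with the handle towards the robot at (220,310). In the hinge row, red is at (165,254), yellow at (193,251), and two blues sit to their right. The box opening is at (444,263), the bottle at (330,296), and the pen at (324,236), between case and box. The side view agrees. I'll zoom in to get precise feature pixels.

```bash
python3 - <<'E'
import cv2,numpy as np
t=cv2.imread('pics/top0.png')[195:330,130:290]; s=cv2.imread('pics/side0.png')[115:260,235:370]
a=cv2.resize(t,None,fx=5,fy=5,interpolation=cv2.INTER_CUBIC)  # 800x675
cv2.imwrite('pics/c1.png',cv2.resize(t,None,fx=4.4,fy=4.4,interpolation=cv2.INTER_CUBIC))
cv2.imwrite('pics/c2.png',cv2.resize(s,None,fx=4,fy=4,interpolation=cv2.INTER_CUBIC))
for n in('top0','side0'):
    im=cv2.imread(f'pics/{n}.png');h=cv2.cvtColor(im,cv2.COLOR_BGR2HSV)
    x0=350 if n=='top0' else 280; y0=0 if n=='top0' else 260
    m=cv2.inRange(h,(20,120,120),(35,255,255));m[:, :x0]=0;m[:y0]=0
    m[:,520:]=0
    c=max(cv2.findContours(m,cv2.RETR_EXTERNAL,cv2.CHAIN_APPROX_NONE)[0],key=cv2.contourArea)
    q=cv2.approxPolyDP(cv2.convexHull(c),6,True)[:,0];print(n,q.tolist(),cv2.contourArea(c))
    hi=cv2.findContours(m,cv2.RETR_CCOMP,cv2.CHAIN_APPROX_NONE)
    inner=[k for k,g in zip(hi[0],hi[1][0]) if g[3]>=0]
    c=max(inner,key=cv2.contourArea);print('inner',cv2.approxPolyDP(cv2.convexHull(c),5,True)[:,0].tolist())
E
```

```text
top0 [[484, 236], [481, 283], [404, 290], [404, 243]] 3725.5
inner [[481, 239], [477, 282], [407, 287], [407, 245]]
side0 [[354, 300], [389, 378], [333, 410], [305, 330]] 5231.5
inner [[353, 305], [385, 376], [335, 405], [309, 331]]
```

View pics/c1.png

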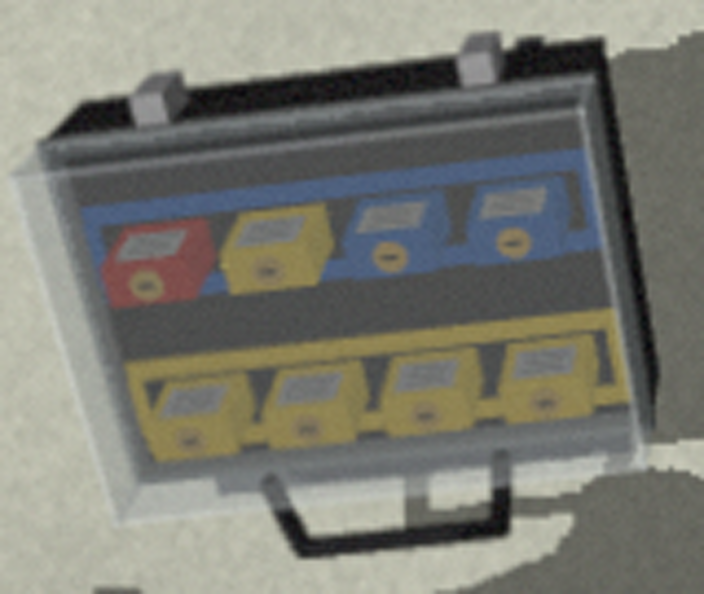

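View pics/c2.png

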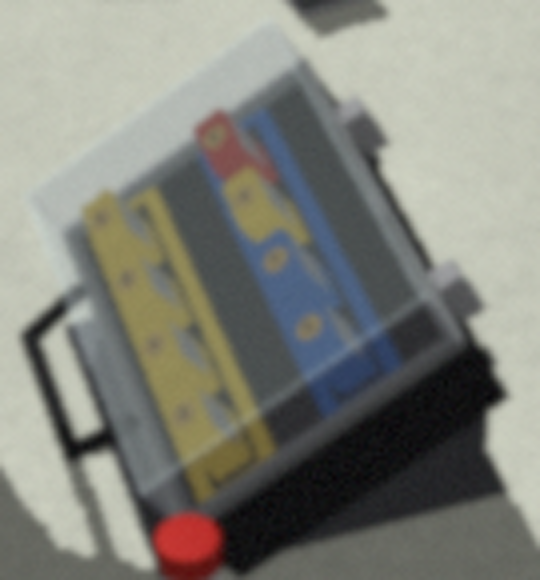

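The crops show the keyhole circles on the tops of all eight locks, which makes good landmarks. In the hinge row only red (y=+78) and yellow (y=+26) are wrong. The handle bar is at crop (405,543). Next I'll fit the poses.

```bash
cat > fit.py <<'E'
from h import *
from scipy.optimize import least_squares
np.set_printoptions(precision=4,suppress=True)
u=np.array([.866,0,.5]);n=np.array([-.5,0,.866])
def W(P,c): 
    co,si=np.cos(P[2]),np.sin(P[2]); c=np.atleast_2d(c)
    return np.c_[P[0]+co*c[:,0]-si*c[:,1],P[1]+si*c[:,0]+co*c[:,1],c[:,2]]
def C(s,y,nn): return np.array([0,0,.093])+s*u+nn*n+np.array([0,y,0])
if __name__=='__main__':
    T=get_image('top');S=get_image('side')
    ys=[.078,.026,-.026,-.078]
    m=[C(s,y,.03) for s in(.0255,-.0495) for y in ys]
    t1=np.array([(147,286),(268,270),(390,257),(513,242),(190,440),(308,428),(426,413),(545,402)])/4.4+[130,195]
    s1=np.array([(214,137),(245,196),(274,260),(308,326),(102,218),(126,277),(153,344),(183,412)])/4+[235,115]
    b=[np.array([0,0,0.14])+a*u+np.array([0,y,0]) for a,y in((.042,-.065),(-.042,-.065),(-.042,.065),(.042,.065))]
    tb=np.array([(481,239),(477,282),(407,287),(407,245)],float);sb=np.array([(385,376),(335,405),(309,331),(353,305)],float)
    for nm,m,a,c,g in(('case',m,t1,s1,(.55,.22,0)),('box',b,tb,sb,(.57,-.22,0))):
        for use in(0,1,2):
            f=lambda P:np.concatenate([((proj(T,W(P,m))-a) if use!=1 else np.zeros((0,2))),((proj(S,W(P,m))-c) if use!=0 else np.zeros((0,2)))]).ravel()
            r=least_squares(f,g);print(nm,use,r.x,np.degrees(r.x[2]),'rms',np.sqrt(np.mean(r.fun**2)))
        P=r.x;print(r.fun.reshape(-1,2).round(1).tolist())
        if nm=='case':
            h=W(P,C(-.1166,0,.02));print('handle',h,proj(T,h),'hinge',W(P,C(.0825,0,0)))
            for e in(-.045,.045):print(proj(T,W(P,C(-.1166,e,.02))))
    for l,z in(('bottle_center',.0825),('plates_center',.015),('marker_center',.008)):
        for p in(T,S):
            d=look_for(l,p)
            for k in d[:2]: print(l,atz(p,k['uv'],z),round(k['conf'],2))
E
python3 fit.py
```

```text
case 0 [0.5135 0.2102 0.1378] 7.8936916314246695 rms 0.17128587218676913
case 1 [0.5121 0.2087 0.1322] 7.573144164247217 rms 0.2091162990512457
case 2 [0.5129 0.2098 0.1353] 7.749732492006832 rms 0.36670775747962026
[[0.1, -0.1], [0.1, 0.4], [0.2, 0.2], [0.4, 0.4], [0.3, 0.4], [-0.0, 0.3], [0.1, 0.8], [0.2, 0.3], [0.4, -0.6], [-0.0, -0.5], [0.6, -0.6], [0.4, -0.3], [-0.0, -0.5], [0.4, 0.1], [0.5, -0.4], [0.3, -0.1]]
handle [[0.4029 0.1948 0.052 ]] [[221.5354 318.245 ]] hinge [[0.5837 0.2194 0.1343]]
[[243.9781 315.9016]]
[[199.3149 320.5282]]
box 0 [ 0.5132 -0.2166  0.0941] 5.3910911503185135 rms 0.39024570987136714
box 1 [ 0.5119 -0.2172  0.1069] 6.122794326513528 rms 0.637098674972171
box 2 [ 0.5125 -0.2169  0.101 ] 5.789593795924336 rms 0.6457057009668311
[[0.1, 0.3], [1.0, 0.1], [-0.2, 1.0], [-0.3, 0.3], [0.5, 0.5], [-0.0, 0.2], [0.0, -0.4], [0.9, -1.6]]
bottle_center [ 0.4486 -0.0222  0.0825] 0.87
bottle_center [ 0.4486 -0.0289  0.0825] 0.91
bottle_center [0.5004 0.2267 0.0825] 0.33
plates_center [0.7029 0.0098 0.015 ] 0.75
plates_center [0.5247 0.2369 0.015 ] 0.61
plates_center [ 0.5562 -0.0062  0.015 ] 0.72
plates_center [0.7054 0.0064 0.015 ] 0.63
marker_center [0.585 0.002 0.008] 0.71
marker_center [ 0.5595 -0.0063  0.008 ] 0.58
```

Emit:
arm_command --series '[{"offset":[1,-26,32],"spin":-6.3,"fingers":94},{"offset":[2,-52,64],"spin":-12.6,"fingers":94},{"offset":[3,-78,96],"spin":-18.8,"fingers":94},{"offset":[4,-104,128],"spin":-25.1,"fingers":94},{"offset":[4,-128,160],"spin":-31.3,"fingers":94}]'

```text
t: 2.02
eef_pos: [0.3244, 0.3462, 0.2014]
tool_rot: [[-0.0, -0.132, 0.991], [-0.0, 0.991, 0.132], [-1.0, -0.0, -0.0]]
force: [-0.2, 0.1, -0.1]
gripper_width: 0.0941
```

```bash
cat > go.py <<'E'
# usage: go.py x y z yaw  -> offset/spin
import sys
from h import *
def go(tgt,yaw):
    s=state();R=np.array(s['tool_rot']);p=np.array(s['eef_pos'])
    o=R.T@(np.array(tgt)-p)*1000
    y=np.degrees(np.arctan2(-R[0,1],R[1,1]))
    print('t',round(s['t'],2),'pos',p.round(4),'yaw',round(y,2),'F',np.round(s['force'],1),'w',round(s['gripper_width'],4),'| offset',o.round(1),'dist',round(np.linalg.norm(o),1),'spin',round(-(yaw-y),2))
if __name__=='__main__':
    a=[float(v) for v in sys.argv[1:]]
    for i in range(0,len(a),4): go(a[i:i+3],a[i+3])
E
python3 go.py .403 .195 .20 7.75
```

```text
t 2.02 pos [0.3244 0.3462 0.2014] yaw 7.61 F [-0.2  0.1 -0.1] w 0.0941 | offset [   1.5 -160.3   57.9] dist 170.5 spin -0.14
```

Emit:
arm_command --series '[{"offset":[1,-38,14],"fingers":94,"spin":0},{"offset":[1,-76,28],"fingers":94,"spin":0},{"offset":[1,-114,42],"fingers":94,"spin":0},{"offset":[1,-150,55],"fingers":94,"spin":0},{"offset":[1.5,-160,58],"fingers":94,"spin":-0.1}]'

```text
t: 2.43
eef_pos: [0.4043, 0.1926, 0.2003]
tool_rot: [[0.002, -0.124, 0.992], [-0.002, 0.992, 0.124], [-1.0, -0.003, 0.002]]
force: [-0.0, -0.2, 0.1]
gripper_width: 0.0941
```

```bash
cat > v.py <<'E'
from fit import *
P=[.5129,.2098,.1353]
s=state();print(s['t'],s['eef_pos'])
w=get_image('wrist');save(w,'w1.png');R,t=cam(w);print(-R.T@t,R[2])
print('handle c,ends',proj(w,W(P,[C(-.1166,e,.02) for e in(0,-.045,.045)])).tolist(), 'tcp',proj(w,np.array(s['eef_pos'])-[0,0,.1]))
E
python3 v.py
```

```text
2.4333 [0.4043 0.1926 0.2003]
[0.3276 0.1834 0.3799] [ 0.2637  0.0294 -0.9642]
handle c,ends [[322.57269969050765, 222.5236741349759], [275.532580256996, 223.0616703945214], [369.6738173633071, 222.01281029811128]] tcp [[319.9637 237.1039]]
```

View pics/w1.png

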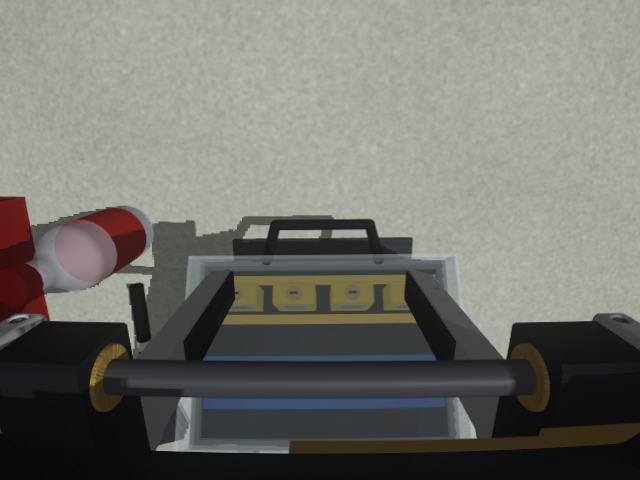

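The wrist view shows the handle bar along row 223, from about column 270 to 376, where I predicted it. I'll measure its outer width exactly.

```bash
python3 - <<'E'
import cv2
g=cv2.cvtColor(cv2.imread('pics/w1.png'),cv2.COLOR_BGR2GRAY)
for r in(219,222,225,230,236,245): print(r,g[r,260:288].tolist(),g[r,362:390].tolist())
print(g[212:236,322].tolist())
E
```

```text
219 [86, 86, 86, 86, 88, 88, 89, 87, 86, 86, 85, 85, 86, 85, 75, 67, 68, 68, 66, 65, 62, 63, 63, 63, 64, 63, 63, 62] [77, 76, 71, 71, 72, 70, 69, 70, 81, 99, 131, 160, 170, 169, 169, 168, 168, 167, 167, 167, 167, 168, 166, 164, 162, 160, 157, 158]
222 [86, 86, 84, 83, 85, 88, 87, 85, 83, 81, 70, 43, 33, 33, 35, 34, 34, 34, 34, 35, 33, 34, 34, 34, 33, 35, 35, 33] [36, 38, 36, 36, 36, 36, 37, 37, 37, 36, 37, 50, 104, 157, 170, 170, 169, 166, 165, 166, 171, 173, 174, 170, 165, 161, 160, 161]
225 [144, 146, 147, 147, 145, 146, 148, 151, 151, 134, 60, 31, 33, 34, 35, 36, 38, 36, 37, 38, 37, 36, 37, 38, 36, 37, 37, 37] [37, 38, 39, 38, 37, 38, 36, 36, 36, 37, 37, 37, 54, 114, 164, 171, 172, 170, 167, 165, 165, 165, 165, 166, 163, 162, 162, 163]
230 [160, 165, 169, 167, 163, 163, 165, 164, 131, 44, 31, 32, 33, 35, 36, 37, 36, 35, 38, 76, 138, 146, 148, 150, 149, 147, 145, 146] [161, 167, 163, 132, 61, 30, 33, 33, 35, 36, 36, 37, 35, 43, 90, 149, 171, 171, 170, 166, 162, 162, 165, 166, 169, 171, 173, 171]
236 [166, 167, 173, 176, 179, 177, 161, 94, 31, 30, 31, 33, 35, 36, 37, 34, 35, 61, 127, 167, 167, 165, 164, 163, 163, 166, 167, 167] [169, 169, 170, 171, 159, 107, 40, 29, 32, 32, 32, 35, 36, 36, 35, 57, 117, 161, 165, 163, 163, 164, 166, 168, 168, 169, 167, 166]
245 [35, 36, 36, 35, 34, 29, 27, 26, 26, 28, 32, 33, 35, 32, 32, 33, 34, 36, 35, 35, 34, 35, 35, 35, 36, 36, 36, 35] [36, 36, 38, 37, 35, 37, 36, 33, 29, 29, 30, 31, 31, 33, 34, 35, 34, 34, 35, 43, 57, 57, 58, 57, 58, 58, 59, 58]
[173, 170, 169, 113, 86, 87, 88, 55, 34, 34, 35, 37, 39, 36, 36, 33, 34, 43, 75, 83, 83, 85, 85, 85]
```

Outer handle width is about 99 mm, so gripping it over the ends is not possible. The tool can only spin about its own axis, so I'll grip the bar between the jaws along case x. The back finger has about 13 mm of room between bar and lid, so I'll feel for the lid wall first.

```bash
python3 - <<'E'
from fit import *
s=state();print(np.round(s['joint_positions'],1))
P=[.5129,.2098,.1353]
print(W(P,C(-.1166,0,.02)+np.array([-.006,0,0])))
E
python3 go.py .397 .194 .15 97.75 .397 .194 .15 -82.25
```

```text
[ 16.7   4.9 101.   -0.2  74.  -80.3]
[[0.397 0.194 0.052]]
t 2.48 pos [0.4041 0.1928 0.2001] yaw 7.1 F [ 0.7 -1.4 -0.1] w 0.0941 | offset [50.1  2.2 -6.9] dist 50.6 spin -90.65
t 2.48 pos [0.4041 0.1928 0.2001] yaw 7.1 F [ 0.7 -1.4 -0.1] w 0.0941 | offset [50.1  2.2 -6.9] dist 50.6 spin 89.35
```

Emit:
arm_command --series '[{"offset":[0,0,0],"spin":7,"fingers":14},{"offset":[0,0,0],"spin":14,"fingers":14},{"offset":[0,0,0],"spin":21,"fingers":14},{"offset":[0,0,0],"spin":28,"fingers":14},{"offset":[0,0,0],"spin":35,"fingers":14}]'

```text
t: 2.9
eef_pos: [0.4016, 0.1976, 0.2001]
tool_rot: [[-0.0, 0.469, 0.883], [0.001, 0.883, -0.469], [-1.0, 0.001, -0.001]]
force: [-0.3, -0.1, 0.4]
gripper_width: 0.0641
```

Emit:
arm_command --series '[{"offset":[0,0,0],"spin":7,"fingers":14},{"offset":[0,0,0],"spin":14,"fingers":14},{"offset":[0,0,0],"spin":21,"fingers":14},{"offset":[0,0,0],"spin":28,"fingers":14},{"offset":[0,0,0],"spin":35,"fingers":14}]'

```text
t: 3.32
eef_pos: [0.4016, 0.1977, 0.2]
tool_rot: [[-0.0, 0.891, 0.455], [0.001, 0.455, -0.891], [-1.0, 0.0, -0.001]]
force: [0.2, -0.2, -1.0]
gripper_width: 0.0306
```

Emit:
arm_command --series '[{"offset":[0,0,0],"spin":7,"fingers":14},{"offset":[0,0,0],"spin":14,"fingers":14},{"offset":[0,0,0],"spin":19,"fingers":14},{"offset":[0,0,0],"spin":19,"fingers":14}]'

```text
t: 3.65
eef_pos: [0.4016, 0.1976, 0.2]
tool_rot: [[-0.0, 0.989, 0.145], [0.001, 0.145, -0.989], [-1.0, 0.0, -0.001]]
force: [-0.2, -0.1, 0.4]
gripper_width: 0.0143
```

```bash
python3 go.py .397 .194 .10 -82.25;python3 - <<'E'
from fit import *
P=[.5129,.2098,.1353]
s=state()
w=get_image('wrist');save(w,'w2.png')
print('handle c,ends',proj(w,W(P,[C(-.1166,e,.02) for e in(0,-.05,.05)])).round().tolist(),'wall top corner',proj(w,W(P,[C(-.0826,e,.042) for e in(0,-.05,.05)])).round().tolist())
E
```

```text
t 3.65 pos [0.4016 0.1976 0.2   ] yaw -81.67 F [-0.2 -0.1  0.4] w 0.0143 | offset [100.   -5.1   3. ] dist 100.2 spin 0.58
handle c,ends [[321.0, 227.0], [320.0, 275.0], [321.0, 174.0]] wall top corner [[342.0, 237.0], [341.0, 290.0], [344.0, 178.0]]
```

View pics/w2.png

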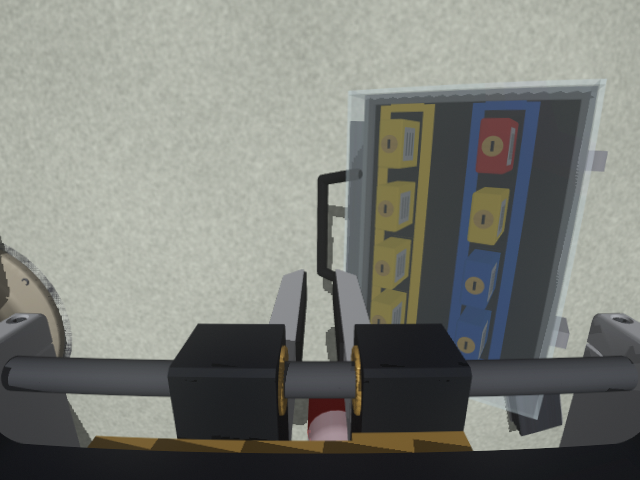

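The handle bar is at column 323 and the lid's front edge at column 346, both about 2 px further than predicted (+x). The fingers straddle the gap well. Next I descend to just above the bar.

Emit:
arm_command --series '[{"offset":[35,0,0],"spin":0.5,"fingers":14},{"offset":[70,0,0],"spin":0.5,"fingers":14},{"offset":[100,0,0],"spin":0.5,"fingers":14},{"offset":[125,0,0],"spin":0.5,"fingers":14},{"offset":[138,0,0],"spin":0.5,"fingers":14}]'

```text
t: 4.12
eef_pos: [0.3997, 0.1965, 0.0593]
tool_rot: [[-0.005, 0.99, 0.14], [-0.001, 0.14, -0.99], [-1.0, -0.005, 0.0]]
force: [-0.4, 0.4, -0.0]
gripper_width: 0.014
```

Emit:
arm_command --series '[{"offset":[0,0,0],"spin":0,"fingers":14},{"offset":[0,0.5,0],"spin":0,"fingers":14},{"offset":[0,1,0],"spin":0,"fingers":14}]'

```text
t: 4.37
eef_pos: [0.4037, 0.1974, 0.0629]
tool_rot: [[0.001, 0.99, 0.138], [0.001, 0.138, -0.99], [-1.0, 0.001, -0.0]]
force: [-2.1, -0.1, -2.0]
gripper_width: 0.0142
```

Emit:
arm_command --series '[{"offset":[0,0.5,0],"spin":0,"fingers":14},{"offset":[0,1,0],"spin":0,"fingers":14}]'

```text
t: 4.53
eef_pos: [0.4038, 0.1974, 0.0629]
tool_rot: [[0.0, 0.991, 0.137], [0.001, 0.137, -0.991], [-1.0, 0.0, -0.001]]
force: [-2.6, 0.8, 2.6]
gripper_width: 0.0141
```

Emit:
arm_command --series '[{"offset":[0,-0.6,0],"spin":0,"fingers":14},{"offset":[3,-0.6,0],"spin":0,"fingers":14},{"offset":[6,-0.6,0],"spin":0,"fingers":14},{"offset":[8,-0.6,0],"spin":0,"fingers":14},{"offset":[8,-0.6,0],"spin":0,"fingers":14}]'

```text
t: 4.95
eef_pos: [0.4036, 0.1969, 0.0536]
tool_rot: [[0.0, 0.991, 0.137], [-0.0, 0.137, -0.991], [-1.0, 0.0, 0.0]]
force: [0.1, -0.1, -0.3]
gripper_width: 0.0143
```

Emit:
arm_command --series '[{"offset":[2,0,0],"spin":0,"fingers":14},{"offset":[4,0,0],"spin":0,"fingers":14},{"offset":[4,0,0],"spin":0,"fingers":14}]'

```text
t: 5.2
eef_pos: [0.4036, 0.1969, 0.0496]
tool_rot: [[0.0, 0.991, 0.137], [-0.0, 0.137, -0.991], [-1.0, 0.0, 0.0]]
force: [-0.7, 0.3, -0.4]
gripper_width: 0.0142
```

Emit:
arm_command --series '[{"offset":[3,0,0],"spin":0,"fingers":14},{"offset":[6,0,0],"spin":0,"fingers":14},{"offset":[8,0,0],"spin":0,"fingers":14},{"offset":[8,0,0],"spin":0,"fingers":14}]'

```text
t: 5.53
eef_pos: [0.4035, 0.197, 0.0415]
tool_rot: [[-0.0, 0.991, 0.137], [-0.0, 0.137, -0.991], [-1.0, -0.0, -0.0]]
force: [-0.1, -0.2, -0.6]
gripper_width: 0.0137
```

Emit:
arm_command --series '[{"offset":[0,0,0],"spin":0,"fingers":4},{"offset":[0,0,0],"spin":0,"fingers":4},{"offset":[0,0,0],"spin":0,"fingers":4},{"offset":[0,0,0],"spin":0,"fingers":4}]'

```text
t: 5.87
eef_pos: [0.4042, 0.1971, 0.0422]
tool_rot: [[0.001, 0.991, 0.137], [0.0, 0.137, -0.991], [-1.0, 0.002, -0.0]]
force: [0.6, 0.2, -0.8]
gripper_width: 0.0089
```

```bash
python3 - <<'E'
from fit import *
P=[.5129,.2098,.1353]
s=state();p=np.array(s['eef_pos']);R=np.array(s['tool_rot']);print(p,s['gripper_width'],s['force'])
# hinge-relative arc: bar now at measured pos; offsets in tool axes (x down,y case+x)
ph0=np.radians(204.3)
for th in np.arange(0,2.21,.11):
    a=ph0-th; d=.2*np.array([np.cos(a)-np.cos(ph0),np.sin(a)-np.sin(ph0)])
    print(round(th,2),'down',round(-d[1]*1000,1),'fwd',round(d[0]*1000,1))
E
```

```text
[0.4042 0.1971 0.0422] 0.008938012730820398 [ 0.6378  0.2113 -0.8352]
0.0 down -0.0 fwd 0.0
0.11 down -20.5 fwd -7.9
0.22 down -41.8 fwd -13.6
0.33 down -63.5 fwd -16.8
0.44 down -85.5 fwd -17.7
0.55 down -107.4 fwd -16.1
0.66 down -129.0 fwd -12.2
0.77 down -150.1 fwd -5.9
0.88 down -170.4 fwd 2.7
0.99 down -189.5 fwd 13.5
1.1 down -207.4 fwd 26.2
1.21 down -223.8 fwd 40.9
1.32 down -238.5 fwd 57.3
1.43 down -251.2 fwd 75.2
1.54 down -262.0 fwd 94.4
1.65 down -270.5 fwd 114.7
1.76 down -276.8 fwd 135.7
1.87 down -280.7 fwd 157.4
1.98 down -282.3 fwd 179.3
2.09 down -281.4 fwd 201.3
2.2 down -278.1 fwd 223.0
```

The bar is gripped (8.9 mm). Next I swing the lid along its arc.

Emit:
arm_command --series '[{"offset":[-10,-4,0],"spin":0,"fingers":0},{"offset":[-20.5,-7.9,0],"spin":0,"fingers":0},{"offset":[-31,-11,0],"spin":0,"fingers":0},{"offset":[-41.8,-13.6,0],"spin":0,"fingers":0},{"offset":[-41.8,-13.6,0],"spin":0,"fingers":0}]'

```text
t: 6.28
eef_pos: [0.3904, 0.195, 0.0859]
tool_rot: [[0.003, 0.991, 0.137], [0.0, 0.137, -0.991], [-1.0, 0.003, 0.0]]
force: [1.3, -1.1, -1.6]
gripper_width: 0.0091
```

Emit:
arm_command --series '[{"offset":[-10.8,-1.8,0],"spin":0,"fingers":0},{"offset":[-21.7,-3.2,0],"spin":0,"fingers":0},{"offset":[-43.7,-4.1,0],"spin":0,"fingers":0},{"offset":[-65.6,-2.5,0],"spin":0,"fingers":0},{"offset":[-87.2,1.4,0],"spin":0,"fingers":0}]'

```text
t: 6.7
eef_pos: [0.393, 0.1952, 0.1722]
tool_rot: [[0.004, 0.991, 0.137], [0.0, 0.137, -0.991], [-1.0, 0.004, 0.001]]
force: [9.1, -0.6, -4.8]
gripper_width: 0.0093
```

```bash
python3 go.py .403 .195 .052 -82.25; python3 -c "
from h import *
save(get_image('side'),'s2.png')"
```

```text
t 6.7 pos [0.393  0.1952 0.1722] yaw -82.13 F [ 9.1 -0.6 -4.8] w 0.0093 | offset [120.2   9.3   1.5] dist 120.6 spin 0.12
```

View pics/s2.png

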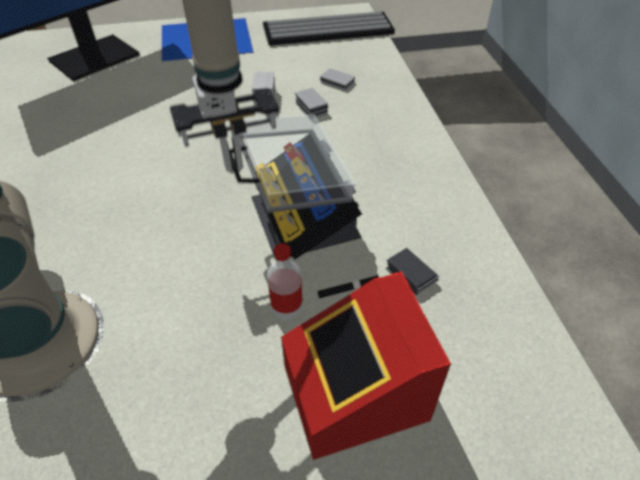

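The side picture shows the lid about 40° open, held by the gripper at (235,150). I'll continue with a small forward correction for the radial pull of 9 N.

Emit:
arm_command --series '[{"offset":[-21,8,0],"spin":0,"fingers":0},{"offset":[-41.4,16.5,0],"spin":0,"fingers":0},{"offset":[-60.5,27.3,0],"spin":0,"fingers":0},{"offset":[-78.4,40,0],"spin":0,"fingers":0},{"offset":[-94.8,54.7,0],"spin":0,"fingers":0}]'

```text
t: 7.17
eef_pos: [0.4442, 0.2021, 0.2655]
tool_rot: [[-0.003, 0.991, 0.137], [-0.001, 0.137, -0.991], [-1.0, -0.004, 0.001]]
force: [0.7, -1.1, -3.8]
gripper_width: 0.009
```

Emit:
arm_command --series '[{"offset":[-14.7,16.4,0],"spin":0,"fingers":0},{"offset":[-27.4,34.3,0],"spin":0,"fingers":0},{"offset":[-38.2,53.5,0],"spin":0,"fingers":0},{"offset":[-46.7,73.8,0],"spin":0,"fingers":0},{"offset":[-46.7,73.8,0],"spin":0,"fingers":0}]'

```text
t: 7.58
eef_pos: [0.5212, 0.2127, 0.3141]
tool_rot: [[0.002, 0.991, 0.136], [-0.0, 0.136, -0.991], [-1.0, 0.002, 0.001]]
force: [-0.9, -1.6, 8.2]
gripper_width: 0.0094
```

Emit:
arm_command --series '[{"offset":[-7,21,0],"spin":0,"fingers":0},{"offset":[-11,42.7,0],"spin":0,"fingers":0},{"offset":[-12.5,64.6,0],"spin":0,"fingers":0},{"offset":[-12,86.6,0],"spin":0,"fingers":0},{"offset":[-10.5,98,0],"spin":0,"fingers":0}]'

```text
t: 8.0
eef_pos: [0.6175, 0.2259, 0.3225]
tool_rot: [[0.0, 0.991, 0.136], [-0.001, 0.136, -0.991], [-1.0, 0.0, 0.001]]
force: [0.1, -1.8, 2.1]
gripper_width: 0.0087
```

Emit:
arm_command --series '[{"offset":[0,0,0],"spin":0,"fingers":0},{"offset":[0,0,0],"spin":0,"fingers":0}]'

```text
t: 8.17
eef_pos: [0.6167, 0.2258, 0.3224]
tool_rot: [[0.0, 0.991, 0.136], [-0.001, 0.136, -0.991], [-1.0, 0.0, 0.001]]
force: [1.4, -1.4, 3.3]
gripper_width: 0.0088
```

```bash
python3 go.py .62 .22 .40 -82.25
```

```text
t 8.17 pos [0.6167 0.2258 0.3224] yaw -82.18 F [ 1.4 -1.4  3.3] w 0.0088 | offset [-77.6   2.5   6.3] dist 77.9 spin 0.07
```

Emit:
arm_command --series '[{"offset":[0,0,0],"spin":0,"fingers":40},{"offset":[0,0,0],"spin":0,"fingers":40},{"offset":[0,0,0],"spin":0,"fingers":40},{"offset":[-20,0,0],"spin":0,"fingers":40},{"offset":[-55,0,0],"spin":0,"fingers":60}]'

```text
t: 8.58
eef_pos: [0.613, 0.2261, 0.3739]
tool_rot: [[-0.011, 0.99, 0.137], [-0.002, 0.137, -0.991], [-1.0, -0.011, 0.0]]
force: [1.1, 0.3, 0.1]
gripper_width: 0.0391
```

Emit:
arm_command --series '[{"offset":[0,-35,0],"spin":-7,"fingers":60},{"offset":[0,-70,0],"spin":-14,"fingers":60},{"offset":[0,-100,0],"spin":-21,"fingers":60},{"offset":[0,-100,-20],"spin":-28,"fingers":60},{"offset":[0,-100,-40],"spin":-35,"fingers":60}]'

```text
t: 9.0
eef_pos: [0.5083, 0.2518, 0.379]
tool_rot: [[0.0, 0.73, 0.684], [0.001, 0.684, -0.73], [-1.0, 0.001, -0.0]]
force: [0.5, 0.9, 0.5]
gripper_width: 0.0597
```

Emit:
arm_command --series '[{"offset":[0,0,0],"spin":-7,"fingers":60},{"offset":[0,0,0],"spin":-14,"fingers":60},{"offset":[0,0,0],"spin":-21,"fingers":60},{"offset":[0,0,0],"spin":-28,"fingers":60},{"offset":[0,0,0],"spin":-35,"fingers":60}]'

```text
t: 9.42
eef_pos: [0.51, 0.2525, 0.3777]
tool_rot: [[-0.001, 0.204, 0.979], [0.0, 0.979, -0.204], [-1.0, 0.0, -0.001]]
force: [-0.1, -0.2, 0.6]
gripper_width: 0.06
```

Emit:
arm_command --series '[{"offset":[0,0,0],"spin":-7,"fingers":60},{"offset":[0,0,0],"spin":-14,"fingers":60},{"offset":[0,0,0],"spin":-20,"fingers":60}]'

```text
t: 9.67
eef_pos: [0.5101, 0.2524, 0.3777]
tool_rot: [[-0.001, -0.143, 0.99], [0.0, 0.99, 0.143], [-1.0, 0.001, -0.001]]
force: [0.5, 0.5, -0.5]
gripper_width: 0.0599
```

```bash
python3 - <<'E'
from fit import *
from go import go
P=[.5129,.2098,.1353]
t=W(P,C(.0165,.078,.0075))[0];print('tcp target red',t,'yellow',W(P,C(.0165,.026,.0075))[0])
go([t[0],t[1],.24],7.75)
print(np.round(state()['joint_positions'],1))
save(get_image('side'),'s3.png')
E
```

```text
tcp target red [0.5128 0.2885 0.1077] yellow [0.5198 0.237  0.1077]
t 9.67 pos [0.5101 0.2524 0.3777] yaw 8.22 F [ 0.5  0.5 -0.5] w 0.0599 | offset [137.7  35.3   8. ] dist 142.4 spin 0.47
[ 19.3  12.9  66.6   0.  100.6 -78.9]
```

Emit:
arm_command --series '[{"offset":[30,10,2],"spin":0.5,"fingers":44},{"offset":[65,20,4],"spin":0.5,"fingers":44},{"offset":[100,30,7],"spin":0.5,"fingers":44},{"offset":[138,35,8],"spin":0.5,"fingers":44},{"offset":[138,35,8],"spin":0.5,"fingers":44}]'

```text
t: 10.13
eef_pos: [0.5084, 0.2869, 0.2318]
tool_rot: [[-0.016, -0.127, 0.992], [-0.005, 0.992, 0.127], [-1.0, -0.003, -0.016]]
force: [-1.6, -0.6, -1.3]
gripper_width: 0.0443
```

Emit:
arm_command --series '[{"offset":[0,0,0],"spin":0,"fingers":44},{"offset":[0,0,0],"spin":0,"fingers":44}]'

```text
t: 10.3
eef_pos: [0.5152, 0.2882, 0.2421]
tool_rot: [[0.003, -0.127, 0.992], [0.001, 0.992, 0.127], [-1.0, 0.001, 0.003]]
force: [-0.1, 0.0, 0.7]
gripper_width: 0.044
```

```bash
cat > w3.py <<'E'
from fit import *
from go import go
P=[.5129,.2098,.1353]
w=get_image('wrist');save(w,'w3.png')
for l in('red_1_center','yellow_1_center','blue_1_center'): print(l,[(np.round(d['uv'],1).tolist(),round(d['conf'],2)) for d in look_for(l,w)])
m=[C(s,y,.03) for s in(.0255,-.0495) for y in(.078,.026,-.026,-.078)]
print(proj(w,W(P,m)).round(1).tolist())
s=state();print('tip pads',[proj(w,np.array(s['eef_pos'])+np.array(s['tool_rot'])@np.array([0,k,0])).round(1).tolist() for k in(-.022,.022)])
go([.5128,.2885,.14],7.75)
E
python3 w3.py
```

```text
red_1_center [([321.7, 229.7], 0.95)]
yellow_1_center [([263.9, 235.1], 0.23)]
blue_1_center [([202.9, 235.0], 0.68)]
[[320.1, 227.2], [258.9, 227.8], [198.4, 228.4], [139.1, 229.0], [319.4, 147.6], [262.1, 148.2], [205.2, 149.2], [149.4, 150.3]]
tip pads [[[279.6, 286.7]], [[359.6, 286.7]]]
t 10.5 pos [0.5156 0.2883 0.2427] yaw 7.32 F [ 1.1 -0.4 -0.6] w 0.0438 | offset [102.7   0.5  -3.3] dist 102.8 spin -0.43
```

View pics/w3.png

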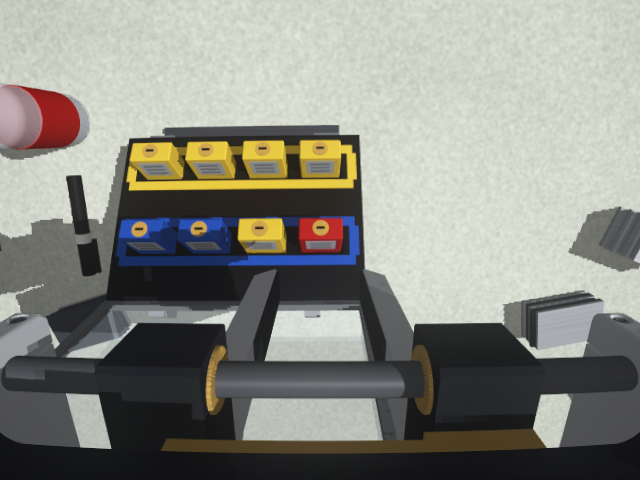

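The lid now hangs fully back, below (300,340). Red is at (320,235) with its keyhole where predicted, yellow at (262,235), and two blues are to the left. I'll refine the lateral position numerically.

```bash
python3 - <<'E'
import cv2,numpy as np
im=cv2.imread('pics/w3.png');h=cv2.cvtColor(im,cv2.COLOR_BGR2HSV)
def ext(m,x0,x1,r0=215,r1=250):
    for r in(222,228,234,240,246):
        c=np.where(m[r,x0:x1])[0]
        if len(c):print(r,c.min()+x0,c.max()+x0,end=' | ')
    print()
red=(cv2.inRange(h,(0,120,60),(10,255,255))|cv2.inRange(h,(168,120,60),(180,255,255)))
ext(red,285,360)
yel=cv2.inRange(h,(20,120,80),(35,255,255));ext(yel,225,300)
cir=cv2.inRange(h,(10,60,100),(22,200,255))
for x0,x1 in((300,342),(240,285),(185,215),(125,155)):
    ys,xs=np.where(cir[218:240,x0:x1]);print(len(xs),xs.mean()+x0,ys.mean()+218)
E
```

```text
222 299 342 | 228 298 342 | 234 298 342 | 240 299 342 | 246 300 341 | 
222 238 282 | 228 238 284 | 234 238 285 | 240 238 286 | 246 243 285 | 
201 320.37810945273634 227.3781094527363
226 259.88495575221236 226.6504424778761
175 198.42285714285714 228.18857142857144
167 138.98203592814372 228.94610778443115
```

Emit:
arm_command --series '[{"offset":[30,3.3,-2.8],"spin":-0.4,"fingers":44},{"offset":[60,3.3,-2.8],"spin":-0.4,"fingers":44},{"offset":[88,3.3,-2.8],"spin":-0.4,"fingers":44},{"offset":[88,3.3,-2.8],"spin":-0.4,"fingers":44},{"offset":[88,3.3,-2.8],"spin":-0.4,"fingers":44}]'

```text
t: 10.92
eef_pos: [0.511, 0.2907, 0.1522]
tool_rot: [[-0.001, -0.135, 0.991], [-0.0, 0.991, 0.135], [-1.0, -0.0, -0.001]]
force: [0.2, 0.6, 0.6]
gripper_width: 0.0438
```

```bash
python3 go.py .5124 .2912 .1077 7.75
```

```text
t 10.92 pos [0.511  0.2907 0.1522] yaw 7.74 F [0.2 0.6 0.6] w 0.0438 | offset [44.5  0.4  1.5] dist 44.5 spin -0.01
```

Emit:
arm_command --series '[{"offset":[8,0.4,1.4],"spin":0,"fingers":44},{"offset":[14,0.4,1.4],"spin":0,"fingers":44},{"offset":[20,0.4,1.4],"spin":0,"fingers":44},{"offset":[24,0.4,1.4],"spin":0,"fingers":44},{"offset":[24,0.4,1.4],"spin":0,"fingers":44}]'

```text
t: 11.33
eef_pos: [0.5121, 0.2913, 0.1274]
tool_rot: [[-0.001, -0.135, 0.991], [-0.0, 0.991, 0.135], [-1.0, -0.0, -0.001]]
force: [0.6, 0.5, 0.2]
gripper_width: 0.0436
```

```bash
python3 go.py .5124 .2912 .1077 7.75
```

```text
t 11.33 pos [0.5121 0.2913 0.1274] yaw 7.76 F [0.6 0.5 0.2] w 0.0436 | offset [19.7 -0.2  0.3] dist 19.7 spin 0.01
```

Emit:
arm_command --series '[{"offset":[5,-0.2,0],"spin":0,"fingers":44},{"offset":[10,-0.2,0],"spin":0,"fingers":44},{"offset":[15,-0.2,0],"spin":0,"fingers":44},{"offset":[19,-0.2,0],"spin":0,"fingers":44},{"offset":[19,-0.2,0],"spin":0,"fingers":44}]'

```text
t: 11.75
eef_pos: [0.5118, 0.291, 0.1078]
tool_rot: [[-0.002, -0.135, 0.991], [-0.001, 0.991, 0.135], [-1.0, -0.0, -0.002]]
force: [-0.6, -0.2, -0.9]
gripper_width: 0.0439
```

Emit:
arm_command --series '[{"offset":[0,-1.4,0],"spin":0,"fingers":40},{"offset":[0,-2,0],"spin":0,"fingers":30},{"offset":[0,-2.3,0],"spin":0,"fingers":30},{"offset":[0,-2.3,0],"spin":0,"fingers":30},{"offset":[0,-2.3,0],"spin":0,"fingers":30}]'

```text
t: 12.17
eef_pos: [0.5128, 0.2889, 0.109]
tool_rot: [[0.0, -0.135, 0.991], [0.0, 0.991, 0.135], [-1.0, 0.0, 0.0]]
force: [0.3, 0.2, -0.4]
gripper_width: 0.0375
```

Red is gripped (37.5 mm). Next I pull it out along n.

Emit:
arm_command --series '[{"offset":[-10.4,0,-6],"spin":0,"fingers":30},{"offset":[-20.8,0,-12],"spin":0,"fingers":30},{"offset":[-31.2,0,-18],"spin":0,"fingers":30},{"offset":[-41.6,0,-24],"spin":0,"fingers":30},{"offset":[-52,0,-30],"spin":0,"fingers":30}]'

```text
t: 12.58
eef_pos: [0.4823, 0.285, 0.1627]
tool_rot: [[0.001, -0.135, 0.991], [0.001, 0.991, 0.135], [-1.0, 0.0, 0.001]]
force: [0.4, -0.8, -1.2]
gripper_width: 0.0379
```

Emit:
arm_command --series '[{"offset":[-17.3,0,-10],"spin":0,"fingers":30},{"offset":[-34.6,0,-20],"spin":0,"fingers":30},{"offset":[-65,0,-20],"spin":0,"fingers":30},{"offset":[-100,0,-20],"spin":0,"fingers":30},{"offset":[-100,0,-20],"spin":0,"fingers":30}]'

```text
t: 13.0
eef_pos: [0.4658, 0.2838, 0.2691]
tool_rot: [[0.013, -0.135, 0.991], [0.006, 0.991, 0.135], [-1.0, 0.004, 0.014]]
force: [1.8, 0.5, 0.4]
gripper_width: 0.0379
```

```bash
python3 - <<'E'
from fit import *
from go import go
P=[.5129,.2098,.1353];B=[.5125,-.2169,.101]
S=get_image('side');save(S,'s4.png');w=get_image('wrist');save(w,'w4.png')
print(look_for('red_1_center',w)[:2],look_for('red_1_center',S)[:2])
o=np.array([0,0,.14])
def wp(s,d): # grasp point at slope coord s, height d along +n above face
    return W(B,o+s*u+d*n)[0]-[0,0,.019]
for s,d in((-.012,.10),(-.012,-.03)): print(s,d,wp(s,d))
go(wp(-.012,.10),5.79)
E
```

```text
[{'uv': [321.0, 297.9], 'conf': 0.81}, {'uv': [48.4, 162.0], 'conf': 0.56}] [{'uv': [275.7, 100.0], 'conf': 0.7}]
-0.012 0.1 [ 0.4524 -0.223   0.2016]
-0.012 -0.03 [ 0.5171 -0.2164  0.089 ]
t 13.2 pos [0.4622 0.2819 0.2604] yaw 7.77 F [ 0.2  0.3 -1.5] w 0.0379 | offset [  59.1 -498.9  -77.8] dist 508.4 spin 1.98
```

Emit:
arm_command --series '[{"offset":[0,-30,-5],"spin":0,"fingers":30},{"offset":[0,-65,-10],"spin":0,"fingers":30},{"offset":[0,-105,-16],"spin":1,"fingers":30},{"offset":[0,-145,-22],"spin":2,"fingers":30},{"offset":[0,-180,-28],"spin":2,"fingers":30}]'

```text
t: 13.62
eef_pos: [0.4582, 0.098, 0.2592]
tool_rot: [[-0.004, -0.1, 0.995], [-0.001, 0.995, 0.1], [-1.0, -0.001, -0.004]]
force: [1.7, 0.4, -2.1]
gripper_width: 0.038
```

Emit:
arm_command --series '[{"offset":[0,-35,-5],"spin":0,"fingers":30},{"offset":[0,-70,-10],"spin":0,"fingers":30},{"offset":[0,-110,-16],"spin":0,"fingers":30},{"offset":[0,-145,-22],"spin":0,"fingers":30},{"offset":[0,-180,-28],"spin":0,"fingers":30}]'

```text
t: 14.03
eef_pos: [0.4483, -0.0832, 0.2593]
tool_rot: [[-0.003, -0.1, 0.995], [0.001, 0.995, 0.1], [-1.0, 0.002, -0.003]]
force: [1.2, -0.3, -1.7]
gripper_width: 0.0379
```

Emit:
arm_command --series '[{"offset":[0,-30,-5],"spin":0,"fingers":30},{"offset":[0,-65,-8],"spin":0,"fingers":30},{"offset":[0,-100,-10],"spin":0,"fingers":30},{"offset":[0,-130,-12],"spin":0,"fingers":30},{"offset":[0,-130,-12],"spin":0,"fingers":30}]'

```text
t: 14.45
eef_pos: [0.4504, -0.2174, 0.2587]
tool_rot: [[-0.003, -0.096, 0.995], [-0.002, 0.995, 0.096], [-1.0, -0.001, -0.003]]
force: [0.1, -0.1, -1.4]
gripper_width: 0.038
```

```bash
python3 go.py .4524 -.223 .2016 5.79; python3 -c "
from h import *
a=get_image('side')['img'][40:470,150:600];w=get_image('wrist')['img'];import numpy as np
w=cv2.resize(w,None,fx=.62,fy=.62);z=np.zeros((430,w.shape[1],3),np.uint8);z[:w.shape[0]]=w
save({'img':np.hstack([a[:, :400],z])},'m5.png')"
```

```text
t 14.45 pos [ 0.4504 -0.2174  0.2587] yaw 5.48 F [ 0.1 -0.1 -1.4] w 0.038 | offset [57.1 -5.7  1.6] dist 57.4 spin -0.31
```

View pics/m5.png

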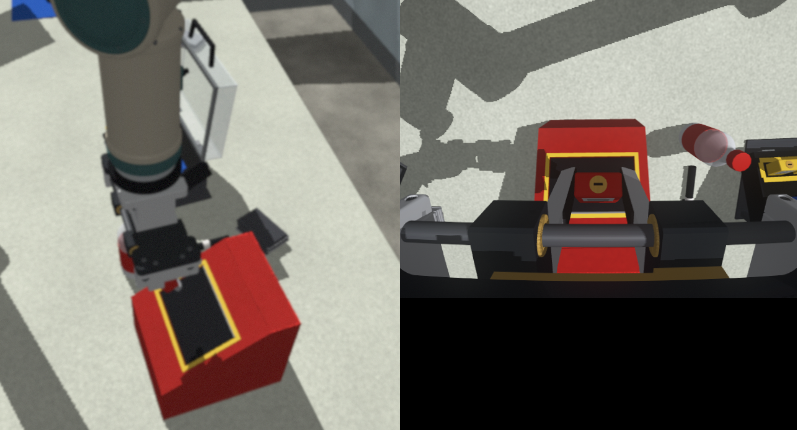

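The lock is held upright above the opening. Next I lower it and push it in along the way-in direction.

Emit:
arm_command --series '[{"offset":[15,-3,1],"spin":-0.3,"fingers":30},{"offset":[30,-5.7,1.6],"spin":-0.3,"fingers":30},{"offset":[45,-5.7,1.6],"spin":-0.3,"fingers":30},{"offset":[57,-5.7,1.6],"spin":-0.3,"fingers":30},{"offset":[57,-5.7,1.6],"spin":-0.3,"fingers":30}]'

```text
t: 14.97
eef_pos: [0.4511, -0.2148, 0.2008]
tool_rot: [[-0.006, -0.107, 0.994], [0.005, 0.994, 0.107], [-1.0, 0.005, -0.005]]
force: [-1.1, 0.7, -1.4]
gripper_width: 0.0378
```

Emit:
arm_command --series '[{"offset":[10,0,6],"spin":0,"fingers":30},{"offset":[22,0,12.5],"spin":0,"fingers":30},{"offset":[34,0,19.5],"spin":0,"fingers":30},{"offset":[46,0,26.5],"spin":0,"fingers":30},{"offset":[58,0,33.5],"spin":0,"fingers":30}]'

```text
t: 15.38
eef_pos: [0.4876, -0.2138, 0.146]
tool_rot: [[0.001, -0.106, 0.994], [-0.001, 0.994, 0.106], [-1.0, -0.001, 0.001]]
force: [-0.9, 0.2, 0.7]
gripper_width: 0.0375
```

Emit:
arm_command --series '[{"offset":[12,0,7],"spin":0,"fingers":30},{"offset":[24,0,14],"spin":0,"fingers":30},{"offset":[36,0,21],"spin":0,"fingers":30},{"offset":[36,0,21],"spin":0,"fingers":30}]'

```text
t: 15.72
eef_pos: [0.5067, -0.211, 0.1066]
tool_rot: [[-0.005, -0.106, 0.994], [0.003, 0.994, 0.106], [-1.0, 0.003, -0.004]]
force: [-2.3, -0.3, -3.7]
gripper_width: 0.0378
```

```bash
python3 go.py .5201 -.2161 .0838 5.79
```

```text
t 15.72 pos [ 0.5067 -0.211   0.1066] yaw 6.1 F [-2.3 -0.3 -3.7] w 0.0378 | offset [22.7 -6.6 12.8] dist 26.9 spin 0.31
```

Emit:
arm_command --series '[{"offset":[8,0,4.5],"spin":0,"fingers":30},{"offset":[16,0,9],"spin":0,"fingers":30},{"offset":[22,0,12.5],"spin":0,"fingers":30},{"offset":[22,0,12.5],"spin":0,"fingers":30}]'

```text
t: 16.05
eef_pos: [0.5198, -0.2106, 0.0865]
tool_rot: [[-0.001, -0.106, 0.994], [0.001, 0.994, 0.106], [-1.0, 0.001, -0.001]]
force: [-1.5, -0.3, -3.5]
gripper_width: 0.038
```

Emit:
arm_command --series '[{"offset":[0,0,0],"spin":0,"fingers":60},{"offset":[0,0,0],"spin":0,"fingers":60},{"offset":[0,0,0],"spin":0,"fingers":60},{"offset":[0,0,0],"spin":0,"fingers":60}]'

```text
t: 16.38
eef_pos: [0.5203, -0.2112, 0.0888]
tool_rot: [[0.001, -0.105, 0.994], [-0.001, 0.994, 0.105], [-1.0, -0.001, 0.001]]
force: [-0.1, 0.1, 0.2]
gripper_width: 0.0587
```

```bash
python3 go.py .5201 -.2161 .0838 5.79; python3 - <<'E'
from h import *
w=get_image('wrist');im=w['img'];save(w,'w6.png')
h=cv2.cvtColor(im,cv2.COLOR_RGB2HSV);print(look_for('red_1_center',w)[:3])
E
```

```text
t 16.38 pos [ 0.5203 -0.2112  0.0888] yaw 6.05 F [-0.1  0.1  0.2] w 0.0587 | offset [ 5.  -4.9 -0.7] dist 7.0 spin 0.26
[{'uv': [317.1, 231.1], 'conf': 0.72}]
```

Emit:
arm_command --series '[{"offset":[-20,0,-11.5],"spin":0,"fingers":60},{"offset":[-40,0,-23],"spin":0,"fingers":60},{"offset":[-70,0,-40],"spin":0,"fingers":60},{"offset":[-105,0,-60],"spin":0,"fingers":60},{"offset":[-140,0,-60],"spin":0,"fingers":60}]'

```text
t: 16.9
eef_pos: [0.4572, -0.2165, 0.2294]
tool_rot: [[-0.002, -0.104, 0.995], [0.001, 0.995, 0.104], [-1.0, 0.001, -0.002]]
force: [1.1, -0.7, -0.2]
gripper_width: 0.0605
```

```bash
python3 go.py .50 .20 .27 7.75; python3 -c "
from h import *
w=get_image('wrist')['img'];s=get_image('side')['img'];w6=cv2.imread('pics/w6.png')[:,:,::-1]
a=np.vstack([w[100:400,150:550],w6[100:400,150:550]])
save({'img':np.hstack([a,cv2.resize(s[250:470,250:470],None,fx=1.8,fy=1.8)[:396].copy() if 0 else np.vstack([cv2.resize(s[250:450,270:470],(400,400)),np.zeros((200,400,3),np.uint8)])])},'m7.png')"
```

```text
t 16.9 pos [ 0.4572 -0.2165  0.2294] yaw 6.0 F [ 1.1 -0.7 -0.2] w 0.0605 | offset [-40.3 409.8  86. ] dist 420.6 spin -1.75
```

View pics/m7.png

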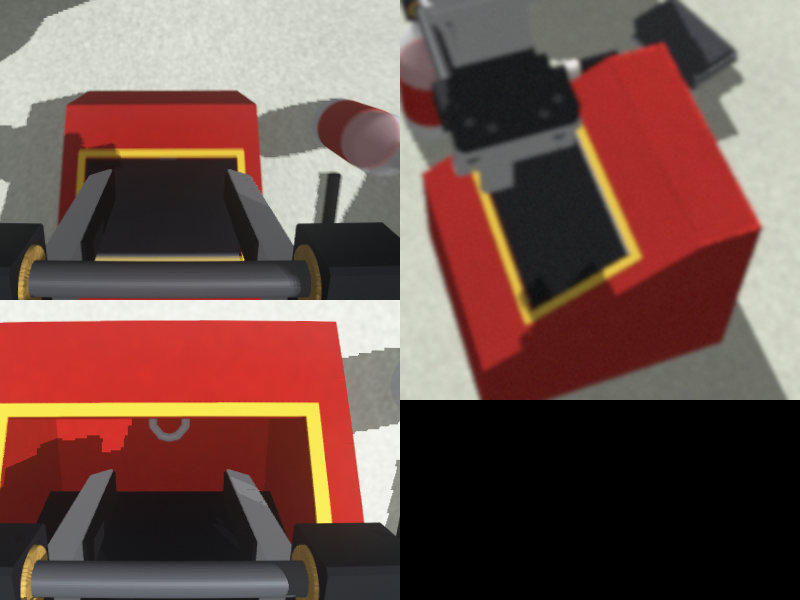

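Red dropped into the box (its shackle shows inside in the lower-left crop), and afterwards the flap is shut, all black within the yellow frame. Now back for yellow.

Emit:
arm_command --series '[{"offset":[-20,35,6],"spin":0,"fingers":44},{"offset":[-35,70,12],"spin":0,"fingers":44},{"offset":[-40,110,20],"spin":0,"fingers":44},{"offset":[-40,150,30],"spin":-1,"fingers":44},{"offset":[-40,190,40],"spin":-1.8,"fingers":44}]'

```text
t: 17.42
eef_pos: [0.4806, -0.0221, 0.2684]
tool_rot: [[0.003, -0.136, 0.991], [0.001, 0.991, 0.136], [-1.0, 0.0, 0.003]]
force: [1.6, 0.2, 0.5]
gripper_width: 0.044
```

Emit:
arm_command --series '[{"offset":[0,35,6],"spin":0,"fingers":44},{"offset":[0,70,12],"spin":0,"fingers":44},{"offset":[0,110,20],"spin":0,"fingers":44},{"offset":[0,150,22],"spin":0,"fingers":44},{"offset":[0,190,24],"spin":0,"fingers":44}]'

```text
t: 17.83
eef_pos: [0.4778, 0.17, 0.2675]
tool_rot: [[0.001, -0.137, 0.991], [0.001, 0.991, 0.137], [-1.0, 0.001, 0.001]]
force: [0.4, 0.2, -0.1]
gripper_width: 0.0438
```

```bash
python3 - <<'E'
from fit import *
from go import go
P=[.5129,.2098,.1353]
t=W(P,C(.0165,.0286,.0075))[0];print(t)
go([t[0],t[1],.24],7.75)
E
```

```text
[0.5195 0.2396 0.1077]
t 17.83 pos [0.4778 0.17   0.2675] yaw 7.86 F [ 0.4  0.2 -0.1] w 0.0438 | offset [27.6 63.2 50.8] dist 85.6 spin 0.11
```

Emit:
arm_command --series '[{"offset":[0,25,20],"spin":0,"fingers":44},{"offset":[0,50,40],"spin":0,"fingers":44},{"offset":[20,63,51],"spin":0.1,"fingers":44},{"offset":[27,63,51],"spin":0.1,"fingers":44},{"offset":[27,63,51],"spin":0.1,"fingers":44}]'

```text
t: 18.25
eef_pos: [0.5182, 0.2372, 0.238]
tool_rot: [[-0.005, -0.137, 0.991], [-0.002, 0.991, 0.137], [-1.0, -0.001, -0.006]]
force: [-0.9, -0.7, 0.1]
gripper_width: 0.0441
```

Emit:
arm_command --series '[{"offset":[0,0,0],"spin":0,"fingers":44},{"offset":[0,0,0],"spin":0,"fingers":44}]'

```text
t: 18.42
eef_pos: [0.5195, 0.2361, 0.2415]
tool_rot: [[0.0, -0.134, 0.991], [-0.0, 0.991, 0.134], [-1.0, -0.0, 0.0]]
force: [-0.2, -0.2, 0.6]
gripper_width: 0.0441
```

```bash
python3 go.py .5195 .2396 .148 7.75; python3 - <<'E'
from fit import *
P=[.5129,.2098,.1353]
w=get_image('wrist');save(w,'w8.png');m=proj(w,W(P,[C(.0255,y,.03) for y in(.078,.026,-.026,-.078)]))
h=cv2.cvtColor(w['img'],cv2.COLOR_RGB2HSV);c=cv2.inRange(h,(10,60,100),(22,200,255))
for x,y in m[1:]:
    x0,y0=int(x-20),int(y-11);yy,xx=np.where(c[y0:y0+23,x0:x0+41]);print((x,y),len(xx),xx.mean()+x0,yy.mean()+y0)
E
```

```text
t 18.42 pos [0.5195 0.2361 0.2415] yaw 7.7 F [-0.2 -0.2  0.6] w 0.0441 | offset [93.5  3.5  0.5] dist 93.6 spin -0.05
(np.float64(320.61420866676036), np.float64(230.8843398064339)) 227 320.52863436123346 229.07929515418502
(np.float64(259.4309456136873), np.float64(231.01500705318142)) 181 259.48618784530385 230.81767955801104
(np.float64(198.87195238331208), np.float64(231.16386421818342)) 163 198.8036809815951 230.74846625766872
```

Emit:
arm_command --series '[{"offset":[30,3.3,0.5],"spin":0,"fingers":44},{"offset":[60,3.3,0.5],"spin":0,"fingers":44},{"offset":[90,3.3,0.5],"spin":0,"fingers":44},{"offset":[90,3.3,0.5],"spin":0,"fingers":44},{"offset":[90,3.3,0.5],"spin":0,"fingers":44}]'

```text
t: 18.88
eef_pos: [0.519, 0.2394, 0.151]
tool_rot: [[-0.002, -0.134, 0.991], [-0.001, 0.991, 0.134], [-1.0, -0.0, -0.002]]
force: [0.5, 0.8, 0.7]
gripper_width: 0.0438
```

```bash
python3 go.py .5195 .2394 .1077 7.75
```

```text
t 18.88 pos [0.519  0.2394 0.151 ] yaw 7.7 F [0.5 0.8 0.7] w 0.0438 | offset [43.3 -0.   0.5] dist 43.3 spin -0.05
```

Emit:
arm_command --series '[{"offset":[8,0,0.5],"spin":0,"fingers":44},{"offset":[14,0,0.5],"spin":0,"fingers":44},{"offset":[20,0,0.5],"spin":0,"fingers":44},{"offset":[24,0,0.5],"spin":0,"fingers":44},{"offset":[24,0,0.5],"spin":0,"fingers":44}]'

```text
t: 19.3
eef_pos: [0.5198, 0.2402, 0.1265]
tool_rot: [[-0.001, -0.135, 0.991], [-0.0, 0.991, 0.135], [-1.0, -0.0, -0.001]]
force: [-1.1, -0.9, 0.2]
gripper_width: 0.0442
```

```bash
python3 go.py .5195 .2394 .1077 7.75
```

```text
t 19.3 pos [0.5198 0.2402 0.1265] yaw 7.76 F [-1.1 -0.9  0.2] w 0.0442 | offset [18.8 -0.8 -0.4] dist 18.8 spin 0.01
```

Emit:
arm_command --series '[{"offset":[5,-0.4,0],"spin":0,"fingers":44},{"offset":[10,-0.4,0],"spin":0,"fingers":44},{"offset":[15,-0.4,0],"spin":0,"fingers":44},{"offset":[18.5,-0.4,0],"spin":0,"fingers":44},{"offset":[18.5,-0.4,0],"spin":0,"fingers":44}]'

```text
t: 19.72
eef_pos: [0.5196, 0.2397, 0.1074]
tool_rot: [[-0.002, -0.135, 0.991], [-0.001, 0.991, 0.135], [-1.0, -0.0, -0.002]]
force: [-0.7, -0.6, -0.3]
gripper_width: 0.0439
```

Emit:
arm_command --series '[{"offset":[0,-1.4,0],"spin":0,"fingers":40},{"offset":[0,-2,0],"spin":0,"fingers":30},{"offset":[0,-2.3,0],"spin":0,"fingers":30},{"offset":[0,-2.3,0],"spin":0,"fingers":30},{"offset":[0,-2.3,0],"spin":0,"fingers":30}]'

```text
t: 20.13
eef_pos: [0.5206, 0.2376, 0.1085]
tool_rot: [[0.0, -0.135, 0.991], [0.0, 0.991, 0.135], [-1.0, 0.0, 0.0]]
force: [-0.3, 0.1, -0.4]
gripper_width: 0.0379
```

Gripped. Now pull it out and carry it over as before.

Emit:
arm_command --series '[{"offset":[-10.4,0,-6],"spin":0,"fingers":30},{"offset":[-20.8,0,-12],"spin":0,"fingers":30},{"offset":[-31.2,0,-18],"spin":0,"fingers":30},{"offset":[-41.6,0,-24],"spin":0,"fingers":30},{"offset":[-52,0,-30],"spin":0,"fingers":30}]'

```text
t: 20.55
eef_pos: [0.4902, 0.2336, 0.1622]
tool_rot: [[0.001, -0.135, 0.991], [0.0, 0.991, 0.135], [-1.0, 0.0, 0.001]]
force: [0.1, 0.0, -0.7]
gripper_width: 0.0377
```

Emit:
arm_command --series '[{"offset":[-17.3,0,-10],"spin":0,"fingers":30},{"offset":[-34.6,0,-20],"spin":0,"fingers":30},{"offset":[-65,0,-20],"spin":0,"fingers":30},{"offset":[-95,0,-20],"spin":0,"fingers":30},{"offset":[-95,0,-20],"spin":0,"fingers":30}]'

```text
t: 20.97
eef_pos: [0.4735, 0.232, 0.2628]
tool_rot: [[0.012, -0.135, 0.991], [0.004, 0.991, 0.135], [-1.0, 0.002, 0.013]]
force: [1.3, 1.0, -0.0]
gripper_width: 0.0381
```

Emit:
arm_command --series '[{"offset":[0,-30,-5],"spin":0,"fingers":30},{"offset":[0,-65,-10],"spin":0,"fingers":30},{"offset":[0,-105,-16],"spin":1,"fingers":30},{"offset":[0,-145,-22],"spin":2,"fingers":30},{"offset":[0,-180,-28],"spin":2,"fingers":30}]'

```text
t: 21.38
eef_pos: [0.4665, 0.0469, 0.2557]
tool_rot: [[0.0, -0.1, 0.995], [-0.001, 0.995, 0.1], [-1.0, -0.001, 0.0]]
force: [1.2, -0.1, -1.2]
gripper_width: 0.0375
```

Emit:
arm_command --series '[{"offset":[0,-35,-5],"spin":0,"fingers":30},{"offset":[0,-70,-10],"spin":0,"fingers":30},{"offset":[0,-110,-16],"spin":0,"fingers":30},{"offset":[0,-145,-20],"spin":0,"fingers":30},{"offset":[0,-180,-22],"spin":0,"fingers":30}]'

```text
t: 21.8
eef_pos: [0.4624, -0.1339, 0.2558]
tool_rot: [[0.0, -0.1, 0.995], [0.0, 0.995, 0.1], [-1.0, 0.0, 0.0]]
force: [1.3, 0.5, -0.8]
gripper_width: 0.0379
```

```bash
python3 go.py .4524 -.223 .2016 5.79
```

```text
t 21.8 pos [ 0.4624 -0.1339  0.2558] yaw 5.73 F [ 1.3  0.5 -0.8] w 0.0379 | offset [ 54.2 -87.6 -18.8] dist 104.7 spin -0.06
```

Emit:
arm_command --series '[{"offset":[0,-25,-6],"spin":0,"fingers":30},{"offset":[10,-50,-14],"spin":0,"fingers":30},{"offset":[30,-75,-19],"spin":0,"fingers":30},{"offset":[54,-75,-19],"spin":0,"fingers":30},{"offset":[54,-75,-19],"spin":0,"fingers":30}]'

```text
t: 22.22
eef_pos: [0.449, -0.2083, 0.1976]
tool_rot: [[-0.007, -0.098, 0.995], [0.005, 0.995, 0.098], [-1.0, 0.006, -0.007]]
force: [-0.6, 0.8, -2.1]
gripper_width: 0.0382
```

```bash
python3 go.py .5201 -.2061 .0838 5.79
```

```text
t 22.22 pos [ 0.449  -0.2083  0.1976] yaw 5.6 F [-0.6  0.8 -2.1] w 0.0382 | offset [113.2  -5.4  71.8] dist 134.2 spin -0.19
```

Emit:
arm_command --series '[{"offset":[10,0,7],"spin":0,"fingers":30},{"offset":[22,0,14],"spin":0,"fingers":30},{"offset":[34,0,21.5],"spin":0,"fingers":30},{"offset":[46,0,28.5],"spin":0,"fingers":30},{"offset":[58,0,36],"spin":0,"fingers":30}]'

```text
t: 22.63
eef_pos: [0.4897, -0.2048, 0.1444]
tool_rot: [[0.002, -0.102, 0.995], [-0.001, 0.995, 0.102], [-1.0, -0.002, 0.002]]
force: [-0.9, 0.5, 1.3]
gripper_width: 0.0376
```

Emit:
arm_command --series '[{"offset":[12,0,7],"spin":0,"fingers":30},{"offset":[24,0,14],"spin":0,"fingers":30},{"offset":[36,0,21],"spin":0,"fingers":30},{"offset":[46,0,27.5],"spin":0,"fingers":30},{"offset":[53,0,33],"spin":0,"fingers":30}]'

```text
t: 23.05
eef_pos: [0.5209, -0.2015, 0.0886]
tool_rot: [[-0.002, -0.101, 0.995], [0.001, 0.995, 0.101], [-1.0, 0.001, -0.002]]
force: [-0.5, 0.4, -1.3]
gripper_width: 0.0379
```

Emit:
arm_command --series '[{"offset":[0,0,0],"spin":0,"fingers":30},{"offset":[0,0,0],"spin":0,"fingers":30}]'

```text
t: 23.22
eef_pos: [0.5204, -0.2016, 0.0893]
tool_rot: [[-0.003, -0.101, 0.995], [0.001, 0.995, 0.101], [-1.0, 0.002, -0.002]]
force: [-1.5, -1.1, -3.5]
gripper_width: 0.0379
```

```bash
python3 go.py .5201 -.2061 .0838 5.79
```

```text
t 23.22 pos [ 0.5204 -0.2016  0.0893] yaw 5.77 F [-1.5 -1.1 -3.5] w 0.0379 | offset [ 5.5 -4.4 -0.7] dist 7.1 spin -0.02
```

Same pose as for red. Now release, settle and withdraw.

Emit:
arm_command --series '[{"offset":[0,0,0],"spin":0,"fingers":58},{"offset":[0,0,0],"spin":0,"fingers":58},{"offset":[0,0,0],"spin":0,"fingers":58},{"offset":[0,0,0],"spin":0,"fingers":58},{"offset":[0,0,0],"spin":0,"fingers":58}]'

```text
t: 23.63
eef_pos: [0.5214, -0.2026, 0.0914]
tool_rot: [[0.002, -0.1, 0.995], [-0.001, 0.995, 0.1], [-1.0, -0.001, 0.002]]
force: [-1.4, -0.9, 0.5]
gripper_width: 0.0578
```

```bash
python3 -c "
from h import *
save(get_image('wrist'),'w9.png')"
```

Emit:
arm_command --series '[{"offset":[-20,0,-11.5],"spin":0,"fingers":58},{"offset":[-40,0,-23],"spin":0,"fingers":58},{"offset":[-70,0,-40],"spin":0,"fingers":58},{"offset":[-105,0,-60],"spin":0,"fingers":58},{"offset":[-140,0,-80],"spin":0,"fingers":58}]'

```text
t: 24.1
eef_pos: [0.441, -0.2096, 0.2317]
tool_rot: [[0.001, -0.101, 0.995], [0.001, 0.995, 0.101], [-1.0, 0.001, 0.001]]
force: [0.5, -0.5, 0.4]
gripper_width: 0.058
```

Emit:
arm_command --series '[{"offset":[-35,0,-35],"spin":0,"fingers":58},{"offset":[-60,0,-70],"spin":0,"fingers":58},{"offset":[-60,0,-100],"spin":0,"fingers":58},{"offset":[-60,0,-100],"spin":0,"fingers":58}]'

```text
t: 24.43
eef_pos: [0.3383, -0.2205, 0.2936]
tool_rot: [[0.002, -0.097, 0.995], [-0.004, 0.995, 0.097], [-1.0, -0.005, 0.002]]
force: [0.1, 0.4, -0.2]
gripper_width: 0.0582
```

```bash
python3 go.py .5 .2 .3 7.75; python3 -c "
from h import *
t=get_image('top')['img'];s=get_image('side')['img'];w=cv2.imread('pics/w9.png')[:,:,::-1]
s2=cv2.resize(s[100:460,150:450],(400,480))[:300+180];
L=np.vstack([t[130:330,100:500],w[100:400,130:530]])
R=np.vstack([s2,np.zeros((20,400,3),np.uint8)])
save({'img':np.hstack([L,R])},'m10.png')"
```

```text
t 24.43 pos [ 0.3383 -0.2205  0.2936] yaw 5.58 F [ 0.1  0.4 -0.2] w 0.0582 | offset [ -7.9 402.7 201.8] dist 450.5 spin -2.17
```

View pics/m10.png

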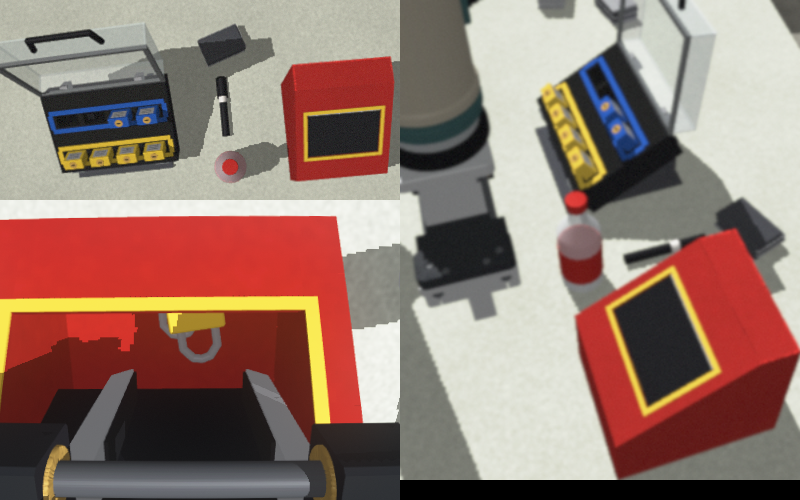

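The final picture shows both slots empty and six locks in place. The lid is back at its stop, the flap is shut, and the bottle, pen and plates have not moved. The view into the box shows yellow lying inside over red. I'm handing in.

```bash
python3 -c "
from h import *
print(sign_off());print(state()['t'])"
```

```text
the job is handed in; nothing more can be done
None
the job is handed in; nothing more can be done
```

I swung the lid back to its stop and put the two wrongly packed padlocks, red (y = +78) and yellow (y = +26) of the hinge row, through the flap of the return box. I handed in at about 24.5 s of the 72 s allowed; the hand-in gives no verdict.

- **Method:** The tool only turns about its own axis, so it could not lean by 30°. I gripped the lid's bar and the sides of the locks with the tool upright and moved along the slope instead.
- **Last checks:** In the final top and side pictures the lid is fully back, the flap is shut and both slots are empty. The other six padlocks stand in place, and the bottle, plates and pen look unmoved. The arm was clear, with near-zero force.
- **Not measured:** I judged by eye that the yellow lock, which lies over the red one, has its centre below 85 mm. The view into the box before withdrawing showed it lying low. I also judged the lid angle and the other objects' shifts from the pictures only.
- **Disagreements:** The wrist camera put the handle bar about 2 mm further back than my fit did, and I corrected for that by feeling for the lid wall. The first wrist reading put the yellow lock about 1 mm to the side, and a second reading did not confirm it.

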